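# Tare the bowl on the bakery bench scale

### The arm

A 7-joint arm with a two-finger parallel gripper is mounted at the origin on the work surface. World frame = base frame: x ahead of the robot, y to its left, z up, the work surface at z = 0. Lengths are in mm, angles in rad, forces in N, time in s.
With the tool pointing down it reaches from about 400 to 875 mm from the base axis. Payload 4.4 kg.
Tool frame: the origin (TCP) lies where the fingers leave the gripper's body, on its centre line; the fingertips stand 73 mm ahead of it and the grasp point (between the pads) lies 54 mm ahead of it; z points along the fingers, y is the line along which they close (so a half turn about z gives the same grasp; the last joint's range is limited). The gripper opens to 85 mm and grips with 20 to 120 N. Pads are 22 mm wide; open, the fingers measure 114 mm over their backs; the gripper's body (76 mm by 85 mm) begins 54 mm behind the grasp point. The pads swing forward as they close: fully open they stand 13 mm farther back than shut.
Start: joints at [-1.295, 0.628, 0.038, 1.517, -0.027, 0.996, -0.02], TCP at [217.848, 612.421, 303.913] pointing down, gripper open.
Joint ranges: [-3.06, 3.06], [-0.37, 2.12], [-1.25, 1.32], [0.18, 2.47], [-1.1, 4.24], [0.23, 1.98], [-2.94, 2.94]. Speed limits (rad/s): [2.57, 2.57, 3.14, 3.14, 3.14, 3.14, 3.14].

### API

Orientations are given as [roll, pitch, yaw] about the fixed x, y, z axes, in that order (R = Rz(yaw) Ry(pitch) Rx(roll)).
In Python, from cell import ctrl gives the robot as it stands.
- The arm moves only by the tool send_rows, never from a script. Its argument "rows" is a list that holds one entry, the list of rows, each a list of 6 numbers: the shift along the tool's x, y, z in cm, then the turn, a rotation vector about the tool's x, y, z in rad. In form: [[[tx, ty, tz, wx, wy, wz], ...]]. A call has 1 to 10 rows; each row is the pose to reach, as a shift and turn from the pose commanded when the call began, along the tool's axes at that moment; what a row does not reach only later rows make up. A row lasts 1/10 s, in which the tool goes at most 50 mm and 8.59 degrees, less where a joint would pass 70% of its speed; a pose out of reach is approached as far as the arm can. A call with a gripper value outside its range is refused whole. "grip" is the closure in counts, from 0 (fully open) to 255 (shut), set as the call begins (left out, the last holds). The fingers move at their own pace and stop on an object; the grip force is fixed at half the most. Time passes only in rows, so rows that repeat a pose let the fingers close. It gives the time, the measured TCP pose, the force, the opening and the grip force at its end, in the units of the state.
- ctrl.read_state(): the state, without advancing time (a new reading comes with each control period).
- ctrl.get_image(name): name is "scene" or "side" or "wrist"; returns a dict with "pixels" (400x640x3 uint8, red, green, blue), "fx", "fy", "cx", "cy" (pixels), "D" ([k1, k2, p1, p2, k3] as OpenCV has them; the pictures are not rectified), "extrinsics" (4x4, takes a point from camera to world coordinates); the wrist camera has in their place "mount" (4x4, takes a point from camera to tool coordinates, whose origin is the TCP and whose axes are the flange's). Camera axes: x right, y up, looking along -z (the intrinsics and any distortion apply to the point x, -y, -z); pixel columns grow to the right and rows downward; lengths in mm; the calibration is good to about 2 mm. A picture is of the moment at which its call begins: read the wrist's pose just before it. There is no depth.
- ctrl.finish_job(): hands the job in; it is judged then, once.
The state is a dict: "clock": time; "qpos": joint angles; "qd": joint speeds; "tau": joint torques, N m; "eef_pos": TCP position; "tool_rot": TCP orientation; "force": force on the tool from outside, world axes, zero at the start; "torque": the same for the moment, N m; "width": finger opening in mm; "gripper_force": force on a finger pad.
Only numpy, scipy, OpenCV 4.12 (cv2) and the standard library are available. Lean on these libraries where they do the work, as an engineer would, in place of code of your own. Each camera call takes 0.05 s, during which the arm holds its last target. There are 200 camera calls.

### The job

The mixing bowl stands on the bench scale, ready for weighing out: with a fingertip tap the round on key, then the square units key next to it, then the wide tare key, in that order, each lightly but all the way down and let up again before the next. Press one key at a time, do not press the other square key, and keep off the bowl and the weighing pan so that the tare comes out true. Nothing is picked up or pushed about: the scale, the bowl and the things around it stay where they stand.

Things in the scene. Friction and masses are not known exactly. Their poses are not given: they have to be found in the camera images.
- scale: White and grey bench scale, loose on four rubber feet, 3.9 kg; 330 deep (x) x 280 wide (y), pan top 78 mm up. Origin: centre of its underside. x points from keypad to back, y to the left as seen facing the keypad, z up. Keypad panel along the front (-x): 106 mm deep, sloping up 12 degrees from 38 mm at the front edge to 60 mm at the pan. It takes at most 25 N.
- pan: The scale's stainless weighing pan, fixed on it, 220 mm deep and 264 mm wide, behind the keypad and its flat display window. Origin: its centre, 14 mm below its top face; axes as the scale's. Its front edge is 82 mm behind the line of the key centres.
- on_key_top (a point): Centre of the top face of the on key: round, 24 mm diameter, black rubber, leftmost of four keys in a row along y, 28 mm behind the scale's front edge; at scale y = +84 mm. 8 mm proud of the panel; z is the panel's normal (12 degrees from vertical, leaning to the front), y along the row to the left. Moves down with the key.
- units_key_top (a point): Centre of the top face of the units key: square, 24 x 24 mm, second from the left, beside the on key (scale y = +38 mm); 8 mm proud, axes as for the on key.
- print_key_top (a point): Centre of the top face of the print key: square, 24 x 24 mm, third from the left, between units and tare key (scale y = -8 mm); 8 mm proud, axes as for the on key. It is not to be pressed.
- tare_key_top (a point): Centre of the top face of the tare key: 24 mm deep and 48 mm wide, the rightmost key (scale y = -70 mm); 8 mm proud, axes as for the on key.
- on_key (a joint): Travel of the on key into the panel along its normal, m: 0 up, 0.006 fully down. Spring return: it starts to move at about 1.2 N, switches at 0.003 m (3.6 N, halfway) and is fully down at 6 N, then rigid; damped (30 N s/m), so press slowly.
- units_key (a joint): Travel of the units key, m; 0 up, 0.006 fully down, same spring as the on key.
- print_key (a joint): Travel of the print key, m; 0 up, 0.006 fully down, same spring as the on key.
- tare_key (a joint): Travel of the tare key, m; 0 up, 0.006 fully down, same spring as the on key.
- bowl: Stainless mixing bowl, 192 mm in diameter at the rim, 66 mm high, about 0.3 kg, standing loose and empty on the weighing pan, rim 144 mm above the table. Origin: centre of its underside, z up.
- bottle: Green glass bottle with white cap, 60 mm in diameter, 190 mm high, standing on the table beside the scale, left or right of it. Origin: centre of its underside.
- scoop: White plastic flour scoop with a bevelled trough, lying on the table beside the scale, left or right of it: 195 mm long with its handle (x from -115 to +80 mm), 76 mm wide, 50 mm high. Origin: on the table under the trough; handle to -x.
Not all that is in view belongs to the job. There is more than one size of the bowl; the one meant has the size given above.

How it is judged:
By the outcome, as a careful person would: the job done as asked, in the order asked, and still so for the second after the job is handed in, with the robot touching nothing.
It also fails if it takes over 45 s, if anything falls off the work surface, if the arm or the gripper's body presses on something with over 40 N, if the wrist force passes 120 N, or if a joint passes its speed limit or range.

## Working session

There is one attempt and no reset: what is moved stays moved. The work goes in short steps, Python scripts to look and compute and a tool call to move; the robot and the scene stay as the last step left them, time stands still between calls to the robot, and variables do not carry over. Pictures are saved under pics/ and viewed, at most 10 in all, crops included, and the job is handed in when it is done.

Besides the shell and the picture viewer there is one more tool, called after "Request:" as name(argument=value, ...), one argument or row to a line, values as JSON. send_rows: Moves the arm, as the interface text tells. Its arguments: {"type":"object","properties":{"rows":{"type":"array","items":{"type":"array","items":{"type":"array","items":{"type":"number"}}}},"grip":{"type":"number"}},"required":["rows"]}

```bash
mkdir -p pics; ls; python3 - <<'E'
from cell import ctrl
import cv2
s=ctrl.read_state(); print({k:s[k] for k in('clock','eef_pos','tool_rot','force','width')})
for n in('scene','side'):
    im=ctrl.get_image(n); cv2.imwrite(f'pics/{n}0.png',im['pixels'][:,:,::-1]); print(n,im['fx'],im['fy'],im['cx'],im['cy'],im['D'],im['extrinsics'])
E
```

```text
pics
{'clock': 0.0, 'eef_pos': array([217.66890085, 611.93754839, 302.94884697]), 'tool_rot': array([-3.13961017e+00,  1.94350995e-05,  2.79979691e+00]), 'force': array([-0.66797718, -0.14668078, -0.23393824]), 'width': 85.47574525249561}
scene 442.05422406460565 442.05422406460565 315.1134824748236 201.83249075371987 [-0.09222219  0.          0.          0.          0.        ] [[-2.74750935e-01 -7.33031785e-01  6.22234944e-01  1.24010128e+03]
 [ 9.61490902e-01 -2.04834427e-01  1.83243291e-01  1.94395195e+02]
 [-6.86801834e-03  6.48619502e-01  7.61081843e-01  8.68974551e+02]
 [ 0.00000000e+00  0.00000000e+00  0.00000000e+00  1.00000000e+00]]
side 384.9143303476743 384.9143303476743 319.65315895391007 202.95869970635223 [-0.06813544  0.          0.          0.          0.        ] [[ 7.73844328e-01  3.29882899e-01 -5.40686812e-01  5.90329490e+01]
 [-6.33374746e-01  4.01455604e-01 -6.61566194e-01 -6.41871537e+02]
 [-1.17762317e-03  8.54406619e-01  5.19603640e-01  6.13742135e+02]
 [ 0.00000000e+00  0.00000000e+00  0.00000000e+00  1.00000000e+00]]
```

View pics/scene0.png

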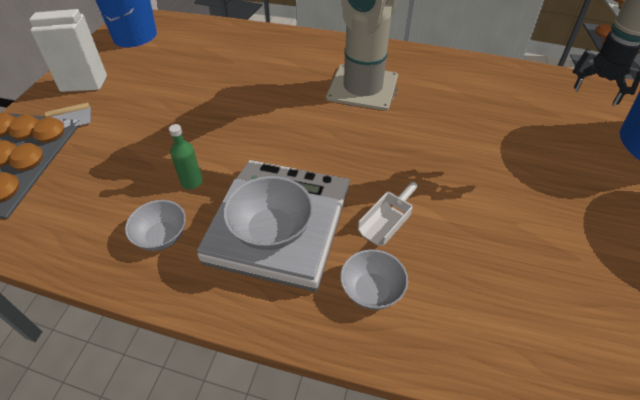

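View pics/side0.png

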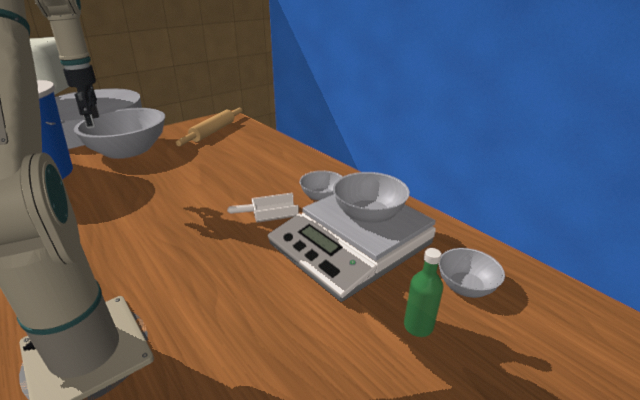

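The scene view shows the scale with its keypad towards the robot: tare is near (270,168), print (293,173), units (310,176) and on (327,179). In the side view, on is at (288,237), units (299,245), print (312,255) and tare (329,268). The arm is at the upper right of the scene view, well clear of the scale.

```bash
cat > h.py <<'E'
import numpy as np, cv2
def K(im): return np.array([[im['fx'],0,im['cx']],[0,im['fy'],im['cy']],[0,0,1.]])
def cast(im,T,uv,z):
    p=cv2.undistortPoints(np.array(uv,float).reshape(-1,1,2),K(im),np.array(im['D']))[:,0]
    d=np.c_[p[:,0],-p[:,1],-np.ones(len(p))]@T[:3,:3].T; c=T[:3,3]
    return c+d*((z-c[2])/d[:,2])[:,None]
def proj(im,T,P):
    q=(np.atleast_2d(P)-T[:3,3])@T[:3,:3]
    return cv2.projectPoints(q*[1,-1,-1],np.zeros(3),np.zeros(3),K(im),np.array(im['D']))[0][:,0]
def blobs(px,roi,thr=60,amin=8):
    x0,y0,x1,y1=roi; m=(px[y0:y1,x0:x1].max(2)<thr).astype(np.uint8)
    n,_,st,c=cv2.connectedComponentsWithStats(m)
    return [(*(c[i]+[x0,y0]).round(2),*st[i][2:]) for i in range(1,n) if st[i][4]>=amin]
E
python3 - <<'E'
from h import *; from cell import ctrl
for n,roi in(('scene',(245,158,345,190)),('side',(275,225,350,285))):
    im=ctrl.get_image(n)
    for t in(40,60):
        b=blobs(im['pixels'],roi,t); print(n,t)
        for x,P in zip(b,cast(im,im['extrinsics'],[x[:2] for x in b],50)): print([float(v) for v in x],P.round(1))
    r=im['pixels'][roi[1]:roi[3],roi[0]:roi[2],::-1]; cv2.imwrite(f'pics/c_{n}.png',cv2.resize(r,None,fx=6,fy=6,interpolation=0))
E
```

```text
scene 40
[269.42, 168.4, 18.0, 8.0, 86.0] [ 492.4 -149.1   50. ]
[292.15, 172.7, 9.0, 6.0, 40.0] [491.5 -87.1  50. ]
[309.12, 175.63, 9.0, 6.0, 43.0] [489.8 -41.9  50. ]
[326.71, 179.0, 8.0, 5.0, 34.0] [489.1   4.7  50. ]
[320.5, 188.0, 4.0, 3.0, 8.0] [523.2  -2.3  50. ]
scene 60
[269.52, 168.44, 18.0, 8.0, 104.0] [ 492.5 -148.8   50. ]
[292.22, 172.63, 10.0, 7.0, 54.0] [491.2 -87.   50. ]
[309.29, 175.79, 10.0, 7.0, 56.0] [490.2 -41.3  50. ]
[326.54, 179.02, 8.0, 7.0, 46.0] [489.3   4.3  50. ]
[320.29, 187.5, 4.0, 4.0, 14.0] [521.7  -3.3  50. ]
side 40
[321.12, 241.4, 43.0, 31.0, 128.0] [534.9 -65.1  50. ]
[287.72, 236.86, 8.0, 7.0, 43.0] [483.    1.4  50. ]
[299.09, 245.41, 11.0, 10.0, 64.0] [484.1 -43.9  50. ]
[311.26, 254.7, 12.0, 10.0, 73.0] [484.9 -89.9  50. ]
[328.82, 268.33, 20.0, 16.0, 168.0] [ 485.4 -151.8   50. ]
side 60
[320.91, 240.64, 43.0, 31.0, 199.0] [536.4 -62.4  50. ]
[287.88, 236.92, 9.0, 7.0, 49.0] [483.2   1.   50. ]
[299.08, 245.49, 13.0, 10.0, 75.0] [483.9 -44.2  50. ]
[311.1, 254.81, 13.0, 11.0, 83.0] [484.4 -89.9  50. ]
[328.94, 268.41, 21.0, 18.0, 185.0] [ 485.5 -152.2   50. ]
```

```bash
cat >> h.py <<'E'
from scipy.spatial.transform import Rotation as R
def Rot(e): return R.from_euler('xyz',e)
def Tm(s):
    T=np.eye(4); T[:3,:3]=Rot(s['tool_rot']).as_matrix(); T[:3,3]=s['eef_pos']; return T
def goal(yaw):  # tool z along -panel normal, tool x along scale +y ; yaw = scale yaw
    n=np.array([-np.sin(np.radians(12)),0,np.cos(np.radians(12))]); z=-n; x=np.array([0,1.,0]); y=np.cross(z,x)
    return R.from_euler('z',yaw)*R.from_matrix(np.c_[x,y,z])
def row(p0,R0,p1,R1):
    return np.r_[R0.inv().apply(np.array(p1)-p0)/10,(R0.inv()*R1).as_rotvec()]
E
python3 - <<'E'
from h import *; from cell import ctrl
s=ctrl.read_state(); im=ctrl.get_image('wrist'); print(im['mount'].round(2),im['fx'],im['D'])
G=goal(0.02); print(G.as_matrix().round(2))
tip=np.array([487,-75,52.]); z=G.as_matrix()[:,2]
p1=tip-z*(73+120); print(p1, row(np.array([217.85,612.42,303.9]),Rot(s['tool_rot']),p1,G).round(3))
T=np.eye(4);T[:3,:3]=G.as_matrix();T[:3,3]=p1
print(proj(im,T@im['mount'],np.array([[486,3,50],[487,-43,50],[489,-150,50]])))
E
```

```text
[[ -0.     0.96   0.29  72.53]
 [  1.     0.     0.    -0.42]
 [ -0.     0.29  -0.96 -70.3 ]
 [  0.     0.     0.     1.  ]] 281.68109628118316 [-0.02093147  0.          0.          0.          0.        ]
[[-0.02  0.98  0.21]
 [ 1.    0.02  0.  ]
 [-0.    0.21 -0.98]]
[446.8810688  -75.80248563 240.78248694] [-44.645 -57.158   6.377  -0.184  -0.126   1.204]
[[321.15759668 109.37456717]
 [321.25618321 160.38030303]
 [321.1464939  261.78912977]]
```

Request:
send_rows(
  rows=[
    [[-44.6, -57.2, 6.4, -0.184, -0.126, 1.204], [-44.6, -57.2, 6.4, -0.184, -0.126, 1.204], [-44.6, -57.2, 6.4, -0.184, -0.126, 1.204], [-44.6, -57.2, 6.4, -0.184, -0.126, 1.204], [-44.6, -57.2, 6.4, -0.184, -0.126, 1.204], [-44.6, -57.2, 6.4, -0.184, -0.126, 1.204], [-44.6, -57.2, 6.4, -0.184, -0.126, 1.204], [-44.6, -57.2, 6.4, -0.184, -0.126, 1.204], [-44.6, -57.2, 6.4, -0.184, -0.126, 1.204], [-44.6, -57.2, 6.4, -0.184, -0.126, 1.204]],
  ],
  grip=255,
)

```text
clock: 1.25
eef_pos: [374.2, 140.5, 260.1]
tool_rot: [2.931, -0.0, 1.593]
force: [1.0, -0.6, 0.4]
width: 0.0
gripper_force: 0.0
```

```bash
python3 - <<'E'
from h import *; from cell import ctrl
s=ctrl.read_state(); G=goal(0.02); p1=np.array([446.9,-75.8,240.8])
print(s['clock'],s['eef_pos'],s['qd'].round(2),s['width'],row(s['eef_pos'],Rot(s['tool_rot']),p1,G).round(3))
E
```

```text
1.25 [374.18300365 140.54138141 260.09782693] [ 1.83 -0.06 -0.65  0.18 -0.17 -0.34  1.39] 0.028834942254786406 [-2.1789e+01  6.2480e+00  3.2960e+00  1.0000e-03 -1.0000e-03  2.0000e-03]
```

Request:
send_rows(
  rows=[
    [[-21.0, 6.0, 3.1, 0, 0, 0], [-21.0, 6.0, 3.1, 0, 0, 0], [-21.0, 6.0, 3.1, 0, 0, 0], [-21.0, 6.0, 3.1, 0, 0, 0], [-21.0, 6.0, 3.1, 0, 0, 0], [-21.0, 6.0, 3.1, 0, 0, 0], [-21.0, 6.0, 3.1, 0, 0, 0], [-21.0, 6.0, 3.1, 0, 0, 0], [-21.0, 6.0, 3.1, 0, 0, 0]],
  ],
)

```text
clock: 2.15
eef_pos: [443.3, -64.9, 242.2]
tool_rot: [2.932, -0.001, 1.595]
force: [-0.4, 0.5, 0.3]
width: -0.1
gripper_force: 0.0
```

```bash
python3 - <<'E'
from h import *; from cell import ctrl
s=ctrl.read_state(); im=ctrl.get_image('wrist'); T=Tm(s)@im['mount']
print(s['clock'],s['eef_pos'],s['tool_rot'],s['qpos'].round(2),s['force'])
cv2.imwrite('pics/w1.png',im['pixels'][:,:,::-1])
b=blobs(im['pixels'],(200,0,450,400),50,100)
for x,P in zip(b,cast(im,T,[x[:2] for x in b],51.8)): print([float(v) for v in x],P.round(1))
E
```

```text
2.15 [443.32887321 -64.91240063 242.16745113] [ 2.93237670e+00 -1.22353766e-03  1.59494974e+00] [ 0.05  0.39  0.06  2.27 -0.19  0.27  0.31] [-0.44176699  0.52679796  0.26962764]
[322.73, 121.46, 25.0, 26.0, 482.0] [484.3   3.6  51.8]
[369.83, 180.66, 46.0, 124.0, 1921.0] [534.  -52.6  51.8]
[322.39, 170.56, 24.0, 25.0, 574.0] [485.1 -41.6  51.8]
[321.78, 215.24, 23.0, 24.0, 520.0] [485.6 -86.8  51.8]
[323.78, 339.43, 250.0, 162.0, 29073.0] [ 491.7 -240.    51.8]
```

View pics/w1.png

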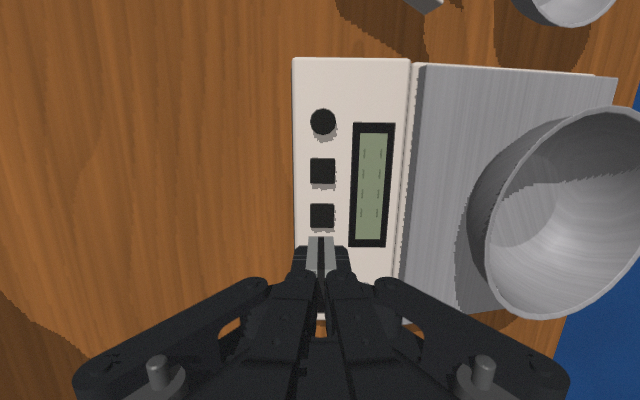

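The wrist view shows on at (323,121), units at (322,171) and print at (322,215). The fingertips at about (321,240) hide the tare key. Next I hover 25 mm above the on key and watch q6, which is near its lower limit.

```bash
cat >> h.py <<'E'
KEY={'on':np.array([485.,3.5,51.8]),'units':np.array([486.,-42.3,51.8]),'tare':np.array([487.8,-150.3,51.8])}
def to(s,k,h,yaw=0.018):
    G=goal(yaw); p=KEY[k]-G.as_matrix()[:,2]*(73+h)
    return row(s['eef_pos'],Rot(s['tool_rot']),p,G).round(3)
E
python3 - <<'E'
from h import *; from cell import ctrl
s=ctrl.read_state(); print(s['eef_pos'],s['qd'].round(3),to(s,'on',25))
E
```

```text
[443.44316001 -64.91986375 242.21126625] [ 0.002  0.     0.003 -0.003 -0.    -0.001  0.002] [ 6.741e+00  2.650e-01  9.731e+00 -0.000e+00 -2.000e-03  6.000e-03]
```

Request:
send_rows(
  rows=[
    [[2.2, 0.1, 3.2, 0, 0, 0], [4.5, 0.2, 6.5, 0, 0, 0], [6.7, 0.26, 8.5, 0, 0, 0], [6.74, 0.26, 9.7, 0, -0.002, 0.006], [6.74, 0.26, 9.7, 0, -0.002, 0.006], [6.74, 0.26, 9.7, 0, -0.002, 0.006]],
  ],
)

```text
clock: 2.8
eef_pos: [476.3, 3.7, 162.1]
tool_rot: [2.961, -0.0, 1.591]
force: [-0.1, 0.6, -0.0]
width: -0.1
gripper_force: 0.0
```

```bash
python3 - <<'E'
from h import *; from cell import ctrl
s=ctrl.read_state(); im=ctrl.get_image('wrist'); T=Tm(s)@im['mount']
print(s['clock'],s['eef_pos'],s['tool_rot'],s['qpos'].round(3),s['qd'].round(3),s['force'],to(s,'on',0))
cv2.imwrite('pics/w2.png',im['pixels'][:,:,::-1])
t=Tm(s); print('tip',t[:3,3]+73*t[:3,2])
b=blobs(im['pixels'],(200,0,450,400),50,100)
for x,P in zip(b,cast(im,T,[x[:2] for x in b],51.8)): print([float(v) for v in x],P.round(1))
im=ctrl.get_image('side'); cv2.imwrite('pics/s2.png',cv2.resize(im['pixels'][180:300,230:390,::-1],None,fx=5,fy=5))
E
```

```text
2.8 [476.26297695   3.68947474 162.05292341] [ 2.96088683e+00 -2.54988105e-04  1.59080375e+00] [-0.322  0.626  0.365  2.255 -1.096  0.233  1.045] [ 0.063 -0.053  0.018  0.028  0.007 -0.008 -0.005] [-0.08318778  0.60307905 -0.01533269] [-3.400e-02 -1.332e+00  3.706e+00 -2.900e-02 -1.000e-03  2.000e-03]
tip [489.37983281   3.97025894  90.24157854]
[303.36, 223.41, 34.0, 34.0, 854.0] [484.5   5.4  51.8]
[325.67, 335.2, 250.0, 176.0, 30435.0] [502.5 -90.9  51.8]
```

View pics/w2.png

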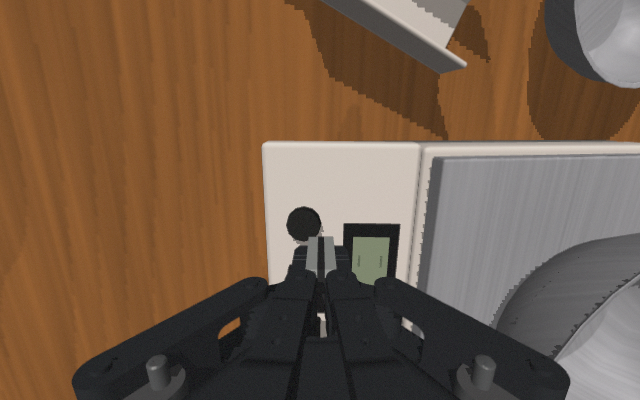

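View pics/s2.png

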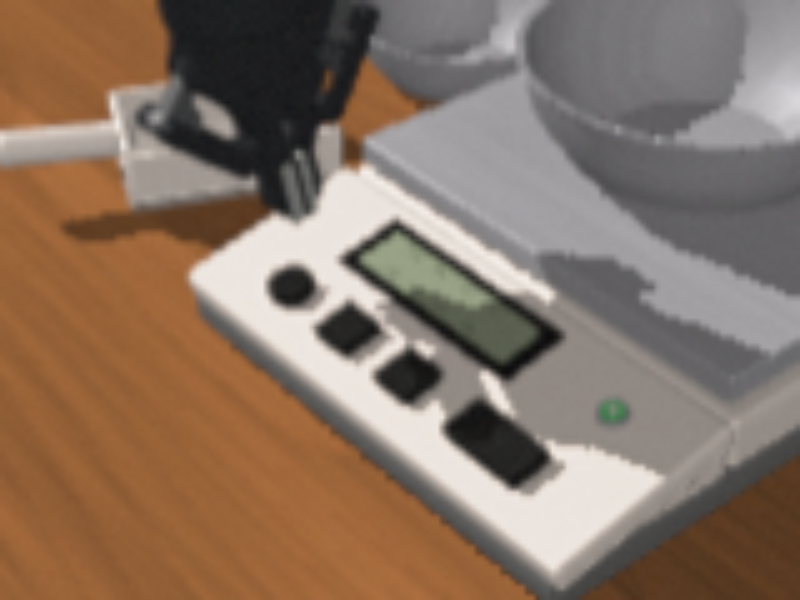

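The wrist view shows the on key at (303,223), just ahead of the tips. The side crop shows the tips above the panel and clear of everything. Joints 5 and 6 are at their limits, so the full 12° tilt can't be reached there. I'll press with the tool upright instead, the tip set slightly forward so its contact edge lands near the middle of the key.

```bash
cat >> h.py <<'E'
KEY={'on':np.array([484.8,4.5,51.8]),'units':np.array([485.6,-41.5,51.8]),'tare':np.array([487.5,-149.5,51.8])}
def to(s,k,h,yaw=0.018,fwd=3):
    G=R.from_euler('xyz',[np.pi,0,np.pi/2+yaw]); p=KEY[k]+[-fwd,0,73+h]
    return row(s['eef_pos'],Rot(s['tool_rot']),p,G).round(3)
E
python3 - <<'E'
from h import *; from cell import ctrl
s=ctrl.read_state(); print(to(s,'on',40),s['eef_pos'])
im=ctrl.get_image('side'); print('bottle',cast(im,im['extrinsics'],[[421,324]],0))
E
```

```text
[ 0.352  0.605 -0.012  0.183  0.    -0.004] [475.92127729   0.89684725 163.58099005]
bottle [[ 556.58418978 -358.88648739    0.        ]]
```

Request:
send_rows(
  rows=[
    [[0.35, 0.6, 0, 0.183, 0, -0.004], [0.35, 0.6, 0, 0.183, 0, -0.004], [0.35, 0.6, 0, 0.183, 0, -0.004], [0.35, 0.6, 0, 0.183, 0, -0.004], [0.35, 0.6, 0, 0.183, 0, -0.004], [0.35, 0.6, 0, 0.183, 0, -0.004]],
  ],
)

```text
clock: 3.55
eef_pos: [481.3, 4.3, 164.5]
tool_rot: [3.141, -0.002, 1.587]
force: [-0.0, -0.0, 0.9]
width: 0.2
gripper_force: 0.0
```

```bash
python3 - <<'E'
from h import *; from cell import ctrl
s=ctrl.read_state()
print(s['clock'],s['eef_pos'],s['tool_rot'],s['qpos'].round(3),s['qd'].round(3),s['force'],to(s,'on',40),to(s,'on',5))
E
```

```text
3.55 [481.30576545   4.33014527 164.48926208] [ 3.14108469e+00 -1.69805669e-03  1.58708093e+00] [-0.502  0.73   0.673  2.115 -0.849  0.589  0.807] [-0.006  0.007  0.006 -0.008  0.006  0.006 -0.004] [-0.03458238 -0.02505301  0.86670633] [ 0.016  0.05  -0.031  0.001 -0.002 -0.002] [ 1.000e-02  4.800e-02  3.469e+00  1.000e-03 -2.000e-03 -2.000e-03]
```

Request:
send_rows(
  rows=[
    [[0, 0.05, 1.5, 0, 0, 0], [0, 0.05, 2.7, 0, 0, 0], [0, 0.05, 3.1, 0, 0, 0], [0, 0.05, 3.3, 0, 0, 0], [0, 0.05, 3.3, 0, 0, 0]],
  ],
)

```text
clock: 4.05
eef_pos: [482.5, 4.5, 131.1]
tool_rot: [-3.141, -0.0, 1.588]
force: [0.1, -0.2, 0.6]
width: -0.1
gripper_force: 0.0
```

```bash
python3 - <<'E'
from h import *; from cell import ctrl
s=ctrl.read_state()
print(s['clock'],s['eef_pos'],s['tool_rot'],s['qpos'].round(3),s['force'],to(s,'on',0))
im=ctrl.get_image('side'); cv2.imwrite('pics/s3.png',cv2.resize(im['pixels'][180:300,230:390,::-1],None,fx=5,fy=5))
E
```

```text
4.05 [482.54743742   4.52183301 131.13691908] [-3.14134367e+00 -1.22938127e-04  1.58849083e+00] [-0.454  0.779  0.597  2.126 -0.923  0.518  0.868] [ 0.06520848 -0.18352571  0.55846883] [-0.001 -0.075  0.634 -0.    -0.    -0.   ]
```

View pics/s3.png

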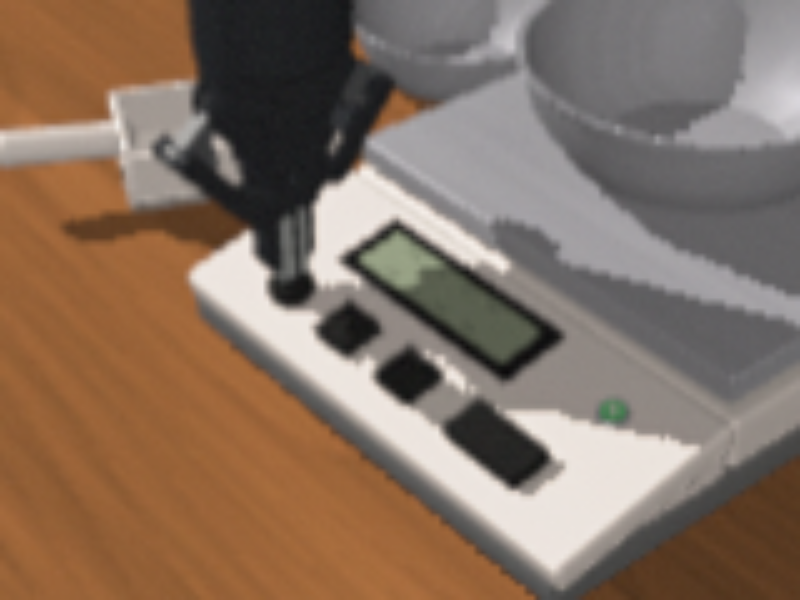

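The side crop shows the tips right over the on key, at about (292,285) in the crop. Now I press slowly and read the force.

Request:
send_rows(
  rows=[
    [[0, -0.07, 0.2, 0, 0, 0], [0, -0.07, 0.4, 0, 0, 0], [0, -0.07, 0.55, 0, 0, 0], [0, -0.07, 0.7, 0, 0, 0], [0, -0.07, 0.8, 0, 0, 0], [0, -0.07, 0.8, 0, 0, 0]],
  ],
)

```text
clock: 4.7
eef_pos: [482.3, 4.8, 123.3]
tool_rot: [3.141, -0.0, 1.589]
force: [0.7, 0.1, 2.1]
width: 0.1
gripper_force: 1.3
```

Request:
send_rows(
  rows=[
    [[0, 0, 0.1, 0, 0, 0], [0, 0, 0.2, 0, 0, 0], [0, 0, 0.3, 0, 0, 0], [0, 0, 0.4, 0, 0, 0], [0, 0, 0.4, 0, 0, 0]],
  ],
)

```text
clock: 5.2
eef_pos: [482.9, 4.7, 119.5]
tool_rot: [3.14, -0.0, 1.589]
force: [1.3, 0.8, 6.4]
width: -0.2
gripper_force: 2.8
```

Request:
send_rows(
  rows=[
    [[0, 0, 0.1, 0, 0, 0], [0, 0, 0.15, 0, 0, 0], [0, 0, 0.15, 0, 0, 0]],
  ],
)

```text
clock: 5.5
eef_pos: [483.1, 4.7, 118.9]
tool_rot: [3.139, -0.001, 1.589]
force: [0.6, 2.3, 14.1]
width: 0.1
gripper_force: 7.2
```

Force has climbed to 14 N with almost no further travel, so the key is fully down. Lift off.

Request:
send_rows(
  rows=[
    [[0, 0, -0.2, 0, 0, 0], [0, 0, -0.5, 0, 0, 0], [0, 0, -1.0, 0, 0, 0], [0, 0, -2.0, 0, 0, 0], [0, 0, -2.0, 0, 0, 0]],
  ],
)

```text
clock: 6.0
eef_pos: [482.0, 4.5, 138.5]
tool_rot: [3.141, 0.0, 1.589]
force: [0.7, 0.6, 0.4]
width: 0.1
gripper_force: 0.0
```

```bash
python3 - <<'E'
from h import *; from cell import ctrl
s=ctrl.read_state()
print(s['clock'],s['eef_pos'],s['tool_rot'],s['qpos'].round(3),s['force'],to(s,'units',6),to(s,'tare',6))
im=ctrl.get_image('side'); b=blobs(im['pixels'],(275,225,350,285),60)
for x,P in zip(b,cast(im,im['extrinsics'],[x[:2] for x in b],50)): print([float(v) for v in x],P.round(1))
E
```

```text
6.0 [481.952829     4.46197224 138.54877779] [3.14100540e+00 4.12861213e-04 1.58893385e+00] [-0.465  0.768  0.614  2.125 -0.907  0.532  0.856] [0.65218894 0.63066182 0.39659187] [-4.596e+00 -1.900e-02  7.770e-01  1.000e-03  0.000e+00  0.000e+00] [-1.5398e+01 -2.5000e-02  7.8100e-01  1.0000e-03  0.0000e+00  0.0000e+00]
[283.33, 227.04, 5.0, 6.0, 24.0] [498.8  43.1  50. ]
[324.22, 243.99, 43.0, 26.0, 154.0] [534.1 -77.7  50. ]
[288.14, 236.93, 8.0, 7.0, 43.0] [483.6   0.5  50. ]
[299.37, 245.4, 12.0, 10.0, 70.0] [484.7 -44.3  50. ]
[311.43, 254.64, 12.0, 10.0, 76.0] [485.4 -89.9  50. ]
[328.91, 268.38, 21.0, 16.0, 171.0] [ 485.5 -152.    50. ]
```

Request:
send_rows(
  rows=[
    [[-2.3, 0, 0, 0, 0, 0], [-4.6, 0, 0, 0, 0, 0], [-4.6, 0, 0, 0, 0, 0], [-4.6, 0, 0.7, 0, 0, 0], [-4.6, 0, 1.2, 0, 0, 0], [-4.6, 0, 1.35, 0, 0, 0], [-4.6, 0, 1.5, 0, 0, 0], [-4.6, 0, 1.6, 0, 0, 0], [-4.6, 0, 1.7, 0, 0, 0], [-4.6, 0, 1.7, 0, 0, 0]],
  ],
)

```text
clock: 7.05
eef_pos: [483.1, -40.5, 120.9]
tool_rot: [3.141, -0.001, 1.59]
force: [0.8, 3.1, 5.9]
width: 0.1
gripper_force: 2.2
```

Request:
send_rows(
  rows=[
    [[0, 0, 0.1, 0, 0, 0], [0, 0, 0.2, 0, 0, 0], [0, 0, 0.25, 0, 0, 0], [0, 0, 0.25, 0, 0, 0]],
  ],
)

```text
clock: 7.45
eef_pos: [483.4, -40.6, 118.9]
tool_rot: [3.14, -0.002, 1.589]
force: [0.3, 3.9, 10.9]
width: -0.3
gripper_force: 5.2
```

Request:
send_rows(
  rows=[
    [[0, 0, 0.06, 0, 0, 0], [0, 0, 0.06, 0, 0, 0]],
  ],
)

```text
clock: 7.65
eef_pos: [483.4, -40.6, 118.7]
tool_rot: [3.14, -0.002, 1.589]
force: [-1.1, 4.1, 15.7]
width: 0.0
gripper_force: 7.6
```

The units key is rigid at 15 N and fully down. Lift off and cross over the print key, well above it.

Request:
send_rows(
  rows=[
    [[0, 0, -0.2, 0, 0, 0], [0, 0, -0.5, 0, 0, 0], [0, 0, -1.0, 0, 0, 0], [0, 0, -2.5, 0, 0, 0], [0, 0, -2.5, 0, 0, 0], [0, 0, -2.5, 0, 0, 0]],
  ],
)

```text
clock: 8.25
eef_pos: [482.7, -41.7, 142.5]
tool_rot: [3.141, 0.001, 1.589]
force: [0.4, -0.6, 0.0]
width: 0.2
gripper_force: 0.0
```

```bash
python3 - <<'E'
from h import *; from cell import ctrl
s=ctrl.read_state()
print(s['clock'],s['eef_pos'],s['qpos'].round(3),s['force'],to(s,'tare',6))
im=ctrl.get_image('side'); b=blobs(im['pixels'],(275,225,350,285),60)
for x,P in zip(b,cast(im,im['extrinsics'],[x[:2] for x in b],50)): print([float(v) for v in x],P.round(1))
E
```

```text
8.25 [482.71368684 -41.68341632 142.5178421 ] [-0.372  0.762  0.617  2.116 -0.885  0.541  0.929] [ 0.37528766 -0.56558998  0.02475996] [-1.0782e+01 -1.5000e-02  1.1810e+00  0.0000e+00  1.0000e-03 -0.0000e+00]
[293.24, 231.46, 25.0, 16.0, 148.0] [507.   11.3  50. ]
[326.74, 246.96, 39.0, 22.0, 107.0] [531.3 -90.4  50. ]
[299.32, 245.53, 12.0, 10.0, 66.0] [484.3 -44.6  50. ]
[311.42, 254.71, 12.0, 10.0, 76.0] [485.2 -90.1  50. ]
[329.05, 268.35, 20.0, 17.0, 172.0] [ 485.8 -152.2   50. ]
```

Request:
send_rows(
  rows=[
    [[-3, 0, 0, 0, 0, 0], [-6.5, 0, 0, 0, 0, 0], [-9.5, 0, 0, 0, 0, 0], [-10.8, 0, 0, 0, 0, 0], [-10.8, 0, 0, 0, 0, 0], [-10.8, 0, 0.6, 0, 0, 0], [-10.8, 0, 1.2, 0, 0, 0], [-10.8, 0, 1.5, 0, 0, 0], [-10.8, 0, 1.5, 0, 0, 0]],
  ],
)

```text
clock: 9.2
eef_pos: [484.5, -148.0, 126.9]
tool_rot: [-3.14, -0.001, 1.59]
force: [0.1, 0.2, 0.3]
width: 0.1
gripper_force: 0.0
```

```bash
python3 - <<'E'
from h import *; from cell import ctrl
s=ctrl.read_state()
print(s['clock'],s['eef_pos'],s['qpos'].round(3),s['force'],to(s,'tare',0))
im=ctrl.get_image('side'); cv2.imwrite('pics/s4.png',cv2.resize(im['pixels'][180:300,250:410,::-1],None,fx=5,fy=5))
E
```

```text
9.2 [ 484.50252077 -148.02787467  126.86769991] [-0.13   0.8    0.58   2.062 -0.87   0.541  1.112] [0.14048075 0.23301477 0.31792844] [-0.147 -0.003  0.207 -0.001 -0.001  0.002]
```

View pics/s4.png

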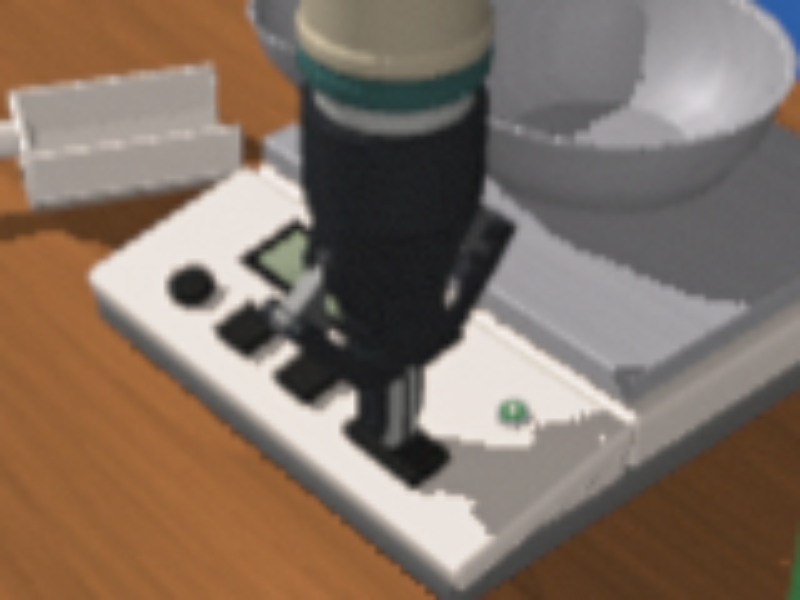

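The side crop shows the tips over the middle of the wide tare key, at about (400,440) in the crop, with the other keys up. Pressing tare.

Request:
send_rows(
  rows=[
    [[-0.1, 0, 0.2, 0, 0, 0], [-0.1, 0, 0.3, 0, 0, 0], [-0.1, 0, 0.4, 0, 0, 0], [-0.1, 0, 0.5, 0, 0, 0], [-0.1, 0, 0.6, 0, 0, 0], [-0.1, 0, 0.7, 0, 0, 0], [-0.1, 0, 0.8, 0, 0, 0], [-0.1, 0, 0.8, 0, 0, 0]],
  ],
)

```text
clock: 10.05
eef_pos: [485.8, -150.2, 120.0]
tool_rot: [3.14, -0.0, 1.589]
force: [2.6, 1.9, 6.9]
width: 0.2
gripper_force: 2.7
```

Request:
send_rows(
  rows=[
    [[0, 0, 0.1, 0, 0, 0], [0, 0, 0.15, 0, 0, 0], [0, 0, 0.2, 0, 0, 0], [0, 0, 0.2, 0, 0, 0]],
  ],
)

```text
clock: 10.45
eef_pos: [486.0, -150.2, 119.0]
tool_rot: [3.138, -0.001, 1.589]
force: [1.2, 3.3, 16.5]
width: -0.2
gripper_force: 7.7
```

Tare is rigid at 16 N and fully down. I'll lift off and back away.

Request:
send_rows(
  rows=[
    [[0, 0, -0.2, 0, 0, 0], [0, 0, -0.5, 0, 0, 0], [0, 0, -1.0, 0, 0, 0], [0, 0, -3, 0, 0, 0], [0, 0, -6, 0, 0, 0], [0, 0, -8, 0, 0, 0], [0, 0, -8, 0, 0, 0], [0, 0, -8, 0, 0, 0]],
  ],
)

```text
clock: 11.25
eef_pos: [484.3, -150.2, 197.3]
tool_rot: [-3.141, -0.0, 1.589]
force: [-0.1, 0.1, -0.3]
width: -0.1
gripper_force: 0.0
```

```bash
python3 - <<'E'
from h import *; from cell import ctrl
s=ctrl.read_state(); print(s['clock'],s['eef_pos'],s['qd'].round(3),s['force'])
im=ctrl.get_image('side'); cv2.imwrite('pics/s5.png',im['pixels'][:,:,::-1])
for x in blobs(im['pixels'],(275,225,350,285),60): print([float(v) for v in x])
a=cv2.imread('pics/side0.png').astype(int); d=np.abs(a-im['pixels'][:,:,::-1]).max(2); print('bowl/scale diff',(d[170:300,370:520]>40).sum())
E
```

```text
11.25 [ 484.25971999 -150.1637754   197.34457354] [ 0.008  0.019 -0.021  0.007 -0.004 -0.001  0.002] [-0.0660877   0.13266263 -0.28143683]
[325.61, 230.28, 22.0, 17.0, 154.0]
[322.83, 244.79, 43.0, 25.0, 89.0]
[288.14, 236.93, 8.0, 7.0, 43.0]
[299.25, 245.62, 12.0, 10.0, 64.0]
[311.38, 254.82, 12.0, 10.0, 72.0]
[329.1, 268.55, 20.0, 16.0, 166.0]
bowl/scale diff 92
```

View pics/s5.png

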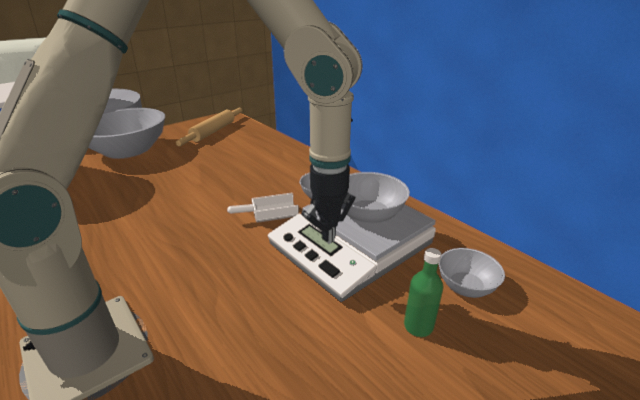

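The side view shows all four keys up, with on at (288,237) and tare at (329,268). Scale, bowl, bottle and scoop are where they were, and the gripper is clear. Handing in.

```bash
python3 -c "
from cell import ctrl
print(ctrl.finish_job())"
```

```text
the job is handed in; nothing more can be done
None
```

I tapped on, units and tare in that order, each until it stopped moving (about 14–16 N) and let up before the next. In the last side view the scale and the things around it stood where they were, and I handed the job in at about 11 s; no verdict was returned.

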